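Drive the clamping wedge home on a pressing fixture

ROBOT

A 6-joint arm with a two-finger parallel gripper is mounted at the origin on the work surface. World frame = base frame: x ahead of the robot, y to its left, z up, the work surface at z = 0. Lengths are in m, angles in rad, forces in N, time in s.
With the tool pointing down it reaches from about 0.3 to 0.875 m from the base axis. Payload 6.4 kg.
Tool frame: the origin (TCP) lies at the very end of the fingers, on their centre line; the grasp point (between the pads) lies 19 mm behind it; z points along the fingers, y is the line along which they close (so a half turn about z gives the same grasp; the last joint's range is limited). The gripper opens to 85 mm and grips with 20 to 120 N. Pads are 22 mm wide; open, the fingers measure 114 mm over their backs; the gripper's body (76 mm by 85 mm) begins 54 mm behind the grasp point. The pads swing forward as they close: fully open they stand 13 mm farther back than shut.
Start: joints at [0.913, 0.181, 1.607, -0, 1.354, -0.206], TCP at [0.251, 0.517, 0.231] pointing down, gripper open.
Joint ranges: [-2.99, 2.99], [-0.89, 2.07], [0.3, 2.58], [-1.14, 4.28], [0, 2.63], [-3.12, 3.12]. Speed limits (rad/s): [2.57, 2.57, 3.01, 3.14, 3.14, 3.14].

INTERFACE

Orientations are given as a unit quaternion [w, x, y, z].
In Python, from bench import ctrl gives the robot as it stands.
- The arm moves only by the tool jog_arm, called after "Request:" as name(argument=value, ...), one argument or row to a line, values as JSON. Schema: {"type":"object","properties":{"ticks":{"type":"string"},"only":{"type":"string"},"quiet":{"type":"boolean"},"lines":{"type":"string"}},"required":["ticks"],"additionalProperties":false}. ticks is a string of 1 to 10 rows, one to a line, with the numbers parted by spaces; each row has 7 numbers: dx, dy, dz in cm, then a rotation vector rx, ry, rz in rad, then the opening from 0.0 (shut) to 1.0 (fully open); each row is the pose to reach, as a shift and turn from the pose commanded when the call began, along the tool's axes at that moment; what a row does not reach only later rows make up. A row lasts 1/8 s, in which the tool goes at most 0.0625 m and 0.188 rad, less where a joint would pass 70% of its speed; a pose out of reach is approached as far as the arm can. The fingers move at their own pace and stop on an object; the grip force is fixed at half the most. Time passes only in rows, so rows that do not move let the fingers close. The tool returns the time, the measured TCP pose, the force, the opening and the grip force at its end. only (a regular expression) keeps the lines of the reply that match it, lines (a string "A,B") keeps lines A to B, and quiet returns only ok. Input that does not fit is refused with a message, and nothing moves.
- ctrl.get_obs(): the state, without advancing time (a new reading comes with each control period).
- ctrl.camera(name): name is "side" or "top"; returns the picture (420x560x3 uint8, blue, green, red); there is no depth.
- ctrl.camera_params(name): a dict with "fovy" (degrees; the focal length in pixels is half the picture's height over the tangent of half this angle, whatever the lens; pixels are square), "cx", "cy" (the principal point, pixels), "dist" ([k1, k2, p1, p2, k3] as OpenCV has them; the pictures are not rectified), "view" (4x4, takes a point from world to camera coordinates). Camera axes: x right, y up, looking along -z (the intrinsics and any distortion apply to the point x, -y, -z); pixel columns grow to the right and rows downward; lengths in m; the calibration is good to about 2 mm. A picture is of the moment at which its call begins. camera_params takes no time and is no camera call.
- ctrl.hand_in(): hands the job in; it is judged then, once.
The state is a dict: "time_s": time; "q": joint angles; "dq": joint speeds; "joint_efforts": joint torques, N m; "eef_pos": TCP position; "eef_rot": TCP orientation; "wrist_force": force on the tool from outside, world axes, zero at the start; "torque": the same for the moment, N m; "opening": opening from 0.0 (shut) to 1.0 (fully open); "grasp_force": force on a finger pad.
Only numpy, scipy, OpenCV 4.12 (cv2) and the standard library are available. Lean on these libraries where they do the work, as an engineer would, in place of code of your own. Each camera call takes 0.05 s, during which the arm holds its last target. There are 200 camera calls.

TASK

Pick up the mallet and, with its head, tap the captive wooden wedge along its guide with several short blows, drawing the mallet back a few centimetres between blows, until it stops advancing and clamps the wooden nest block tight, flat and square against the long stop rail. Only the mallet may touch the wedge. Then lay the mallet gently down flat on the bench, clear of the fixture, and leave the bowl, the black knob and the blue bin where they are.

Things in the scene. Friction and masses are not known exactly. Their poses are not given: they have to be found in the camera images.
- fixture: Green cast fixture, bolted to the bench; base plate 200 (x) x 240 (y) x 12 mm thick. Origin: centre of the plate's underside. The wedge travels along its +y. A guide cheek 20 mm thick, top 45 mm above the bench, runs along y at x = -90 to -70 mm; an end stop 28 mm high stands beyond the block's +y end.
- stop_rail: Long green stop rail fixed on the fixture, 20 x 130 x 33 mm high (top 45 mm above the bench), skewed 10 degrees to the wedge's travel. Origin: centre of its underside; own y runs along the rail, its -x face is the one the block is clamped against.
- wedge: Captive wooden wedge, 160 long, 40 high, 18 (tip) to 46 mm thick, dark steel cap 52 wide x 42 mm high on its butt. Origin: centre of the cap's flat struck face, 32 mm above the bench; own +y (= fixture +y) is the drive direction, butt to tip. Slides only along it, about 8 N to move; stays where left. Blows of 12 to 20 N are plenty.
- wedge_tip (a point): Middle of the wedge's thin end, 160 mm ahead of its struck face. The wedge starts 45 to 65 mm short of tight; it is tight with its struck face near y = -130 mm in the fixture's frame (10 mm outside the plate's edge), a few mm further in if hit harder.
- block: Loose rectangular wooden nest block, 70 (x) x 90 (y) x 38 mm, with a raised pad and a black knob on top (62 mm in all), lying on the fixture plate between wedge and stop rail with some mm of play. Origin: centre of its underside; sides parallel to its own x and y.
- hammer: Double-faced mallet, about 0.42 kg, lying on its side. Origin: on its underside below the grip point. Own +x: along the handle to the head; z up. Wooden handle 24 wide (y) x 28 mm high, flat sided, axis 20 mm above the underside, from 125 mm behind the origin to the head; butt 36 x 40 mm high at the rear. Head: cylinder 40 mm across, 100 mm long along own y, black end faces.
- hammer_head (a point): Centre of the mallet's head, 55 mm ahead of hammer origin, on the handle axis; the two striking faces are 50 mm from it along the hammer's own +y and -y. 20 mm above the bench when lying.
- hammer_grip (a point): Grip point on the axis of the mallet's handle, 20 mm above the hammer's origin.
- bowl: Steel bowl, 110 mm across, 50 mm high. Origin: centre of its underside. Leave alone.
- star_knob: Black moulded star knob, 64 mm across, 34 mm high, standing on the bench. Origin: centre of its underside. Leave alone.
- parts_bin: Blue open bin 100 (x) x 140 (y) x 55 mm high. Origin: centre of its underside. Leave alone.

How it is judged:
On the way, in this order (a step that is already met when the one before it is completed fails the run):
1. the mallet is lifted off the bench (height (world z) of each of hammer_head, hammer_grip above 0.03 m), for 0.1 s.
2. a first blow of the mallet has moved the wedge (distance of wedge from where it was at the start of the episode above 0.004 m and distance between hammer_head and wedge below 0.065 m).
3. the mallet is drawn back before the wedge is home, at least 20 mm off its struck face (distance between hammer_head and wedge above 0.07 m), for 0.1 s.
4. further blows drive the wedge until the block is clamped between wedge and rail (each bearing on it with over 4 N) (contact force between wedge and block above 4 N and contact force between block and stop_rail above 4 N), for 0.2 s.
At the end, for the whole second after the job is handed in: Wedge's struck face at most 15 mm outside the plate's edge; wedge and stop rail each press the block with over 4 N; block flat within 0.05 rad, square to the rail within 0.035 rad; mallet at rest flat on the bench (head centre and grip point under 28 mm high), not touching the fixture (all of step 4 and angle between the x axis of block and the x axis of stop_rail, either way round below 0.035 rad and angle between block's own z axis and vertical below 0.05 rad and y of wedge in the frame of fixture above -0.135 m and height (world z) of each of hammer_head, hammer_grip below 0.028 m and contact force between hammer and fixture below 0.1 N and linear speed of hammer below 0.02 m/s).
It fails at once if the robot itself touches the wedge (contact force between any of the fingers, the arm and wedge above 0.5 N).
It fails at once if the mallet is dropped or flung (faster than 1.2 m/s) (linear speed of hammer above 1.2 m/s).
It fails at once if a bystander is moved by more than 30 mm (distance of any of bowl, star_knob, parts_bin from where it was at the start of the episode above 0.03 m).
It also fails if it takes over 48 s, if anything falls off the work surface, if the arm or the gripper's body presses on something with over 40 N, if the wrist force passes 120 N, or if a joint passes its speed limit or range.

## Working session

There is one attempt and no reset: what is moved stays moved. The work goes in short steps, Python scripts to look and compute and a tool call to move; the robot and the scene stay as the last step left them, time stands still between calls to the robot, and variables do not carry over. Pictures are saved under pics/ and viewed, at most 10 in all, crops included, and the job is handed in when it is done.

```bash
ls; mkdir -p pics; python3 - <<'E'
from bench import ctrl
import cv2
for n in("top","side"):
    cv2.imwrite(f"pics/{n}0.png",ctrl.camera(n)); p=ctrl.camera_params(n); print(n,p)
o=ctrl.get_obs(); print(o)
E
```

```text
bench.py
pics
top {'fovy': 55.73566509278232, 'cx': 279.79662475799046, 'cy': 209.84878085673847, 'dist': array([-0.0984573,  0.       ,  0.       ,  0.       ,  0.       ]), 'view': array([[-2.00253507e-02, -9.99793587e-01, -3.43062595e-03,
         4.88093341e-02],
       [ 9.91673183e-01, -2.02990665e-02,  1.27170148e-01,
        -5.70181987e-01],
       [-1.27213537e-01, -8.55432949e-04,  9.91874984e-01,
        -1.02612328e+00],
       [ 0.00000000e+00,  0.00000000e+00,  0.00000000e+00,
         1.00000000e+00]])}
side {'fovy': 47.51709120185458, 'cx': 291.0212798913048, 'cy': 208.48281841626135, 'dist': array([0.03389363, 0.        , 0.        , 0.        , 0.        ]), 'view': array([[ 0.99241894, -0.12230059,  0.01213292, -0.59012758],
       [ 0.06939588,  0.6391086 ,  0.76597938, -0.10336668],
       [-0.10143398, -0.75933047,  0.64275064, -1.08273295],
       [ 0.        ,  0.        ,  0.        ,  1.        ]])}
{'time_s': 0.1, 'q': array([ 9.12707684e-01,  1.81461664e-01,  1.60790518e+00,  9.79791648e-07,
        1.35379440e+00, -2.06295721e-01]), 'dq': array([ 3.76464160e-04, -9.49794153e-04, -3.85680314e-03,  7.27958640e-04,
       -7.90221705e-05, -9.59695971e-05]), 'joint_efforts': array([ 1.07562430e-04, -4.45873296e+01, -3.52235556e+01, -2.82247111e-04,
        4.03616054e-03,  5.39298696e-06]), 'eef_pos': array([0.25070703, 0.51691851, 0.23047847]), 'eef_rot': array([-3.28944565e-04,  2.23980172e-01,  9.74593386e-01, -7.11975295e-04]), 'wrist_force': array([-9.98076245e-05, -5.93838862e-01,  5.67396129e-01]), 'torque': array([-0.03472253, -0.01616357,  0.01746959]), 'grasp_force': 0.0, 'opening': 1.0027293547084999}
```

View pics/top0.png

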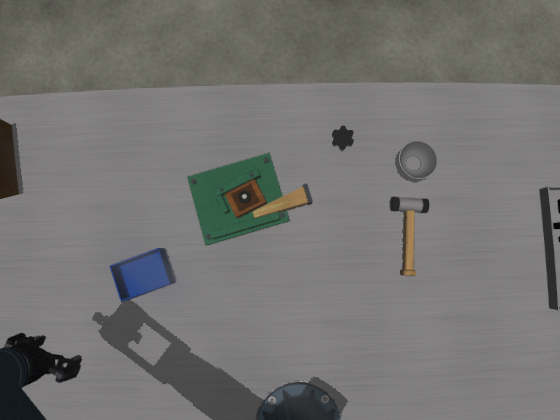

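View pics/side0.png

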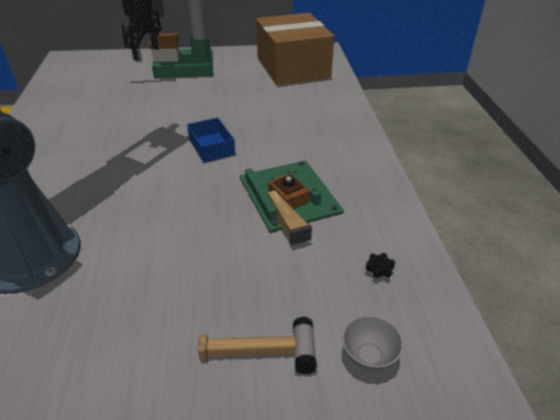

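The top view shows the fixture at about (240,198), the wedge cap at (307,195), the tip at (254,212), the mallet head at (409,205) and its butt at (408,272). The side view shows the mallet at (200–305,347) and the cap at (300,233). I'll enlarge crops to get accurate pixels.

```bash
python3 - <<'E'
import cv2,numpy as np
t=cv2.imread("pics/top0.png"); s=cv2.imread("pics/side0.png")
def grid(im,x0,y0,w,h,k):
    c=cv2.resize(im[y0:y0+h,x0:x0+w],None,fx=k,fy=k,interpolation=cv2.INTER_CUBIC)
    for x in range((x0+19)//20*20,x0+w,20):
        cv2.line(c,((x-x0)*k,0),((x-x0)*k,6),(0,255,255),1);cv2.putText(c,str(x),((x-x0)*k,16),0,.35,(0,255,255))
    for y in range((y0+19)//20*20,y0+h,20):
        cv2.line(c,(0,(y-y0)*k),(6,(y-y0)*k),(0,255,255),1);cv2.putText(c,str(y),(8,(y-y0)*k+4),0,.35,(0,255,255))
    return c
a=grid(t,180,145,140,105,4); b=grid(t,380,185,60,105,4)
cv2.imwrite("pics/c1.png",np.hstack([a,b]))
a=grid(s,230,155,120,100,4); b=grid(s,190,310,140,70,4)
b=b[:,:]; w=max(a.shape[1],b.shape[1])
pad=lambda i:cv2.copyMakeBorder(i,0,0,0,w-i.shape[1],0)
cv2.imwrite("pics/c2.png",np.vstack([pad(a),pad(b)])[:600+80][:600])
E
```

```text
(no output)
```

View pics/c1.png

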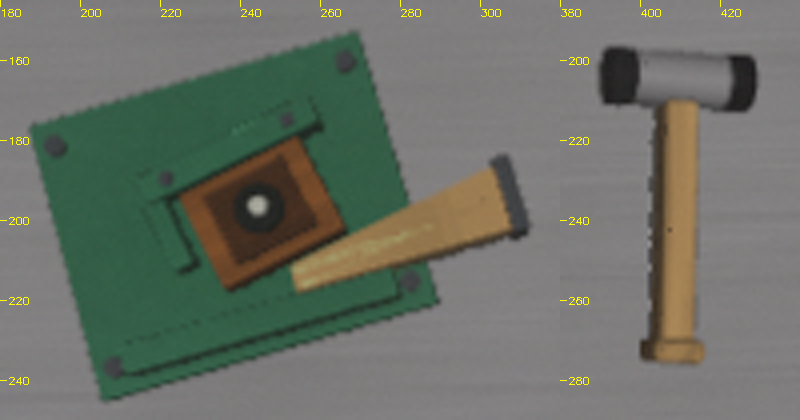

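View pics/c2.png

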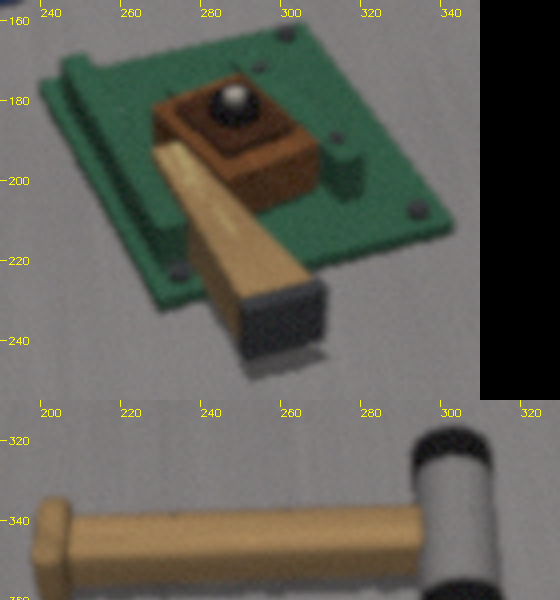

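The crops show the plate corners, the cap face and the mallet outline clearly. Next I'll triangulate them.

```bash
cat > h.py <<'E'
import numpy as np,cv2
from bench import ctrl
from scipy.spatial.transform import Rotation as R
def ray(n,px):
    p=ctrl.camera_params(n); f=210/np.tan(np.radians(p["fovy"]/2))
    K=np.array([[f,0,p["cx"]],[0,f,p["cy"]],[0,0,1]])
    u=cv2.undistortPoints(np.array([[px]],float),K,p["dist"])[0,0]
    V=p["view"]; d=V[:3,:3].T@[u[0],-u[1],-1]; return -V[:3,:3].T@V[:3,3],d/np.linalg.norm(d)
def plane(n,px,z):
    c,d=ray(n,px); return c+d*(z-c[2])/d[2]
def tri(a,b):
    c1,d1=ray("top",a); c2,d2=ray("side",b)
    A=[np.eye(3)-np.outer(d,d) for d in(d1,d2)]
    x=np.linalg.solve(A[0]+A[1],A[0]@c1+A[1]@c2); return x,np.linalg.norm(np.cross(d1,x-c1))
def proj(n,P):
    p=ctrl.camera_params(n); f=210/np.tan(np.radians(p["fovy"]/2)); K=np.array([[f,0,p["cx"]],[0,f,p["cy"]],[0,0,1]])
    X=(p["view"]@np.r_[P,1])[:3]*[1,-1,-1]; return cv2.projectPoints(X[None],np.zeros(3),np.zeros(3),K,p["dist"])[0].ravel()
E
python3 - <<'E'
from h import *
np.set_printoptions(precision=4,suppress=True)
T=[(187.5,176.75),(269.5,153),(289.5,220.5),(206,245)];S=[(305,161),(343,212),(270.75,232.5),(240,175.5)]
P=[]
for a,b in zip(T,S): x=tri(a,b);P.append(x[0]);print("corner",x,plane("top",a,.012),plane("side",b,.012))
for name,Q in(("top",[plane("top",a,.012) for a in T]),("side",[plane("side",b,.012) for b in S])):
    Q=np.array(Q); print(name,"centre",Q.mean(0)); yd=Q[0]-Q[1]+Q[3]-Q[2]; print("yaw of +y",np.arctan2(yd[1],yd[0]), np.linalg.norm(Q[0]-Q[1]),np.linalg.norm(Q[1]-Q[2]))
for a,b in(((306.25,183.75),(310.5,225.5)),((312,203.25),(290.75,229.25))): print("cap top",tri(a,b),plane("top",a,.053),plane("side",b,.053))
print("head c",tri((409.6,204.75),(304.5,344.5)),plane("top",(409.6,204.75),.02),plane("side",(304.5,344.5),.02))
print("head ends",plane("top",(390.25,204),.02),plane("top",(429,205.5),.02))
for u,v in((682,110),(678,335)): a=(380+(u-560)/4,185+v/4);print("handle",plane("top",a,.034))
print("butt",tri((408,275),(199,347)),plane("top",(408,275),.03))
E
```

```text
corner (array([0.6723, 0.2937, 0.0072]), np.float64(0.001159753055034795)) [0.6724 0.2926 0.012 ] [0.6699 0.2864 0.012 ]
corner (array([0.7356, 0.0631, 0.0045]), np.float64(0.001346052824996684)) [0.7349 0.0628 0.012 ] [0.7318 0.0542 0.012 ]
corner (array([0.5462, 0.0111, 0.0007]), np.float64(0.0007185301009996039)) [0.5444 0.0114 0.012 ] [ 0.546  -0.0009  0.012 ]
corner (array([0.4826, 0.2406, 0.0085]), np.float64(0.0005607419156051442)) [0.4819 0.2399 0.012 ] [0.4832 0.2358 0.012 ]
top centre [0.6084 0.1517 0.012 ]
yaw of +y 1.8370170332257145 0.23807156267930557 0.19741115985532598
side centre [0.6077 0.1439 0.012 ]
yaw of +y 1.8306753051282427 0.24033143965590553 0.1937770930354173
cap top (array([ 0.6356, -0.0342,  0.0557]), np.float64(0.0012455392231321002)) [ 0.6374 -0.0344  0.053 ] [ 0.6349 -0.0315  0.053 ]
cap top (array([ 0.5856, -0.0475,  0.0605]), np.float64(0.0018698704005704417)) [ 0.5848 -0.0481  0.053 ] [ 0.5885 -0.0392  0.053 ]
head c (array([ 0.5801, -0.3196,  0.0202]), np.float64(9.436174574420566e-05)) [ 0.58   -0.3197  0.02  ] [ 0.5802 -0.3195  0.02  ]
head ends [ 0.5831 -0.2658  0.02  ] [ 0.5768 -0.3743  0.02  ]
handle [ 0.5569 -0.3162  0.034 ]
handle [ 0.4062 -0.3049  0.034 ]
butt (array([ 0.3882, -0.3038,  0.0223]), np.float64(0.001076900938983466)) [ 0.3897 -0.3012  0.03  ]
```

```bash
cat >> h.py <<'E'
def go(p,yaw):
    "tool-frame shift+turn to TCP p, pointing down, tool y (mod pi) along yaw"
    o=ctrl.get_obs(); q=o["eef_rot"]; r=R.from_quat([q[1],q[2],q[3],q[0]])
    best=min((yaw,yaw+np.pi,yaw-np.pi),key=lambda a:(r.inv()*D(a)).magnitude())
    t=r.inv()*D(best)
    print("shift",np.round(r.inv().apply(np.array(p)-o["eef_pos"]),4),"turn",np.round(t.as_rotvec(),4),"at",np.round(o["eef_pos"],4),"F",np.round(o["wrist_force"],1),"t",o["time_s"])
def D(a):
    y=np.array([np.cos(a),np.sin(a),0]); z=np.array([0,0,-1.]); return R.from_matrix(np.c_[np.cross(y,z),y,z])
E
python3 -c "
from h import *
go([.535,-.3155,.11],1.499)"
```

```text
shift [-0.6192 -0.6246  0.1212] turn [-0.0015 -0.0006 -0.38  ] at [0.2507 0.5169 0.2305] F [-0.  -0.6  0.6] t 0.1
```

Careful with the scale: shifts go in cm. That gives: -0.625 m is -62.5, -0.62 m is -62.

Request:
jog_arm(
  ticks="-62 -62.5 0 0 0 -0.38 1\n-62 -62.5 0 0 0 -0.38 1\n-62 -62.5 0 0 0 -0.38 1\n-62 -62.5 0 0 0 -0.38 1\n-62 -62.5 0 0 0 -0.38 1\n-62 -62.5 0 0 0 -0.38 1\n-62 -62.5 0 0 0 -0.38 1\n-62 -62.5 0 0 0 -0.38 1\n-62 -62.5 0 0 0 -0.38 1\n-62 -62.5 0 0 0 -0.38 1",
)

```text
time_s: 1.35
eef_pos: [0.4511, -0.0687, 0.2313]
eef_rot: [0.0, 0.036, 0.999, 0.0]
wrist_force: [1.2, 1.1, -0.7]
opening: 1.0
grasp_force: 0.0
```

```bash
python3 -c "
from h import *
go([.535,-.3155,.11],1.499)"
```

```text
shift [-0.1015 -0.2401  0.1213] turn [ 0.0002  0.0002 -0.0005] at [ 0.4511 -0.0687  0.2313] F [ 1.2  1.1 -0.7] t 1.35
```

Converted, -0.24 m is -24, 0.12 m is 12.

Request:
jog_arm(
  ticks="-10 -24 12 0 0 0 1\n-10 -24 12 0 0 0 1\n-10 -24 12 0 0 0 1\n-10 -24 12 0 0 0 1\n-10 -24 12 0 0 0 1\n-10 -24 12 0 0 0 1\n-10 -24 12 0 0 0 1",
)

```text
time_s: 2.22
eef_pos: [0.5331, -0.3123, 0.1111]
eef_rot: [-0.0, 0.036, 0.999, 0.001]
wrist_force: [0.5, 0.5, 0.5]
opening: 0.998
grasp_force: 0.0
```

```bash
python3 -c "
from h import *
go([.535,-.3155,.006],1.499)
cv2.imwrite('pics/t1.png',cv2.resize(ctrl.camera('top')[170:290,350:470],None,fx=4,fy=4))"
```

```text
shift [-0.0022 -0.0031  0.1051] turn [ 0.001  -0.0009  0.    ] at [ 0.5331 -0.3123  0.1111] F [0.5 0.5 0.5] t 2.225
```

View pics/t1.png

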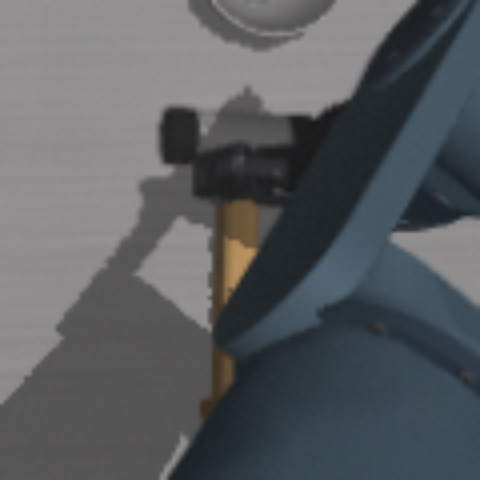

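The gripper straddles the handle just behind the head (finger body at crop (240,170), handle at (238,215)). I'll descend and grip.

Converted, 0.105 m is 10.5, 0.09 m is 9.

Request:
jog_arm(
  ticks="-0.2 -0.3 5.5 0 0 0 1\n-0.2 -0.3 9 0 0 0 1\n-0.2 -0.3 10.5 0 0 0 1\n-0.2 -0.3 10.5 0 0 0 1\n-0.2 -0.3 10.5 0 0 0 0\n-0.2 -0.3 10.5 0 0 0 0\n-0.2 -0.3 10.5 0 0 0 0\n-0.2 -0.3 10.5 0 0 0 0\n-0.2 -0.3 10.5 0 0 0 0\n-0.2 -0.3 10.5 0 0 0 0",
)

```text
time_s: 3.52
eef_pos: [0.5358, -0.3167, 0.0074]
eef_rot: [0.001, 0.036, 0.999, -0.0]
wrist_force: [-0.8, 1.4, 5.3]
opening: 0.274
grasp_force: 60.3
```

```bash
python3 -c "
from h import *
go([.535,-.3155,.006],1.499)"
```

```text
shift [0.0009 0.0011 0.0014] turn [-0.0006  0.0011 -0.0002] at [ 0.5358 -0.3167  0.0074] F [-0.8  1.4  5.3] t 3.525
```

Request:
jog_arm(
  ticks="0 0 -2 0 0 0 0\n0 0 -5 0 0 0 0\n0 0 -7 0 0 0 0\n0 0 -7 0 0 0 0\n0 0 -7 0 0 0 0",
)

```text
time_s: 4.15
eef_pos: [0.5346, -0.3157, 0.0754]
eef_rot: [-0.001, 0.036, 0.999, 0.001]
wrist_force: [-1.0, -0.2, -5.5]
opening: 0.268
grasp_force: 59.8
```

```bash
python3 -c "
from h import *
go([.594,-.149,.0214],1.835)"
```

```text
shift [-0.0474  0.1705  0.0541] turn [ 0.0012 -0.0012 -0.336 ] at [ 0.5346 -0.3157  0.0754] F [-1.  -0.2 -5.5] t 4.15
```

Request:
jog_arm(
  ticks="-1.2 4.3 0 0 0 -0.084 0\n-2.4 8.6 1 0 0 -0.168 0\n-3.6 13 3 0 0 -0.25 0\n-4.74 17 5 0 0 -0.336 0\n-4.74 17 5.4 0 0 -0.336 0\n-4.74 17 5.4 0 0 -0.336 0\n-4.74 17 5.4 0 0 -0.336 0",
)

```text
time_s: 5.03
eef_pos: [0.5947, -0.1513, 0.0225]
eef_rot: [0.0, -0.131, 0.991, -0.0]
wrist_force: [0.4, 0.4, -4.9]
opening: 0.267
grasp_force: 60.3
```

```bash
python3 - <<'E'
from h import *
go([.594,-.149,.0214],1.835)
t=ctrl.camera('top')[150:270,220:400];s=ctrl.camera('side')[200:320,230:410]
cv2.imwrite('pics/st.png',np.vstack([cv2.resize(i,None,fx=2.5,fy=2.5,interpolation=2) for i in(t,s)]))
d=np.array([-.261,.965,0]);c=np.array([.637,-.1375,.034])
for k in(-.05,0,.05): print("expect",proj("top",c+k*d),proj("side",c+k*d))
E
```

```text
shift [0.0001 0.0024 0.0011] turn [-0.0004  0.0002 -0.0016] at [ 0.5947 -0.1513  0.0225] F [ 0.4  0.4 -4.9] t 5.025
expect [361.20405232 179.49403348] [328.86792948 281.59820161]
expect [343.77219977 184.52954081] [318.73057518 265.04739943]
expect [326.20484274 189.60712772] [309.28042941 249.61970856]
```

View pics/st.png

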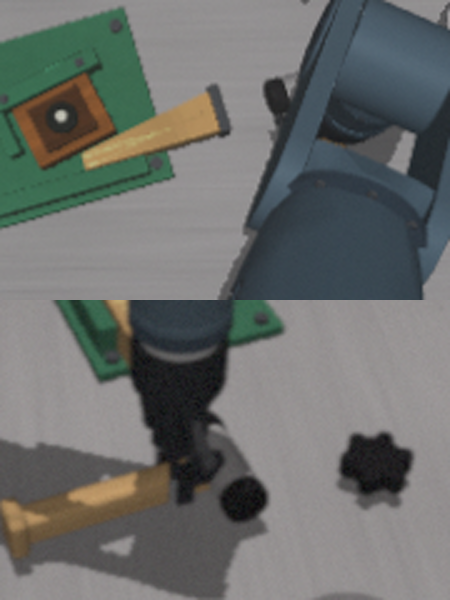

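Converted, 0.07 m is 7, 0.02 m is 2.

Request:
jog_arm(
  ticks="0 2 0.1 0 0 0 0\n0 4 0.1 0 0 0 0\n0 5.5 0.1 0 0 0 0\n0 7 0.1 0 0 0 0\n0 7 0.1 0 0 0 0",
)

```text
time_s: 5.75
eef_pos: [0.5761, -0.0814, 0.0215]
eef_rot: [-0.0, -0.132, 0.991, -0.0]
wrist_force: [-0.6, -0.9, -4.1]
opening: 0.268
grasp_force: 60.6
```

Request:
jog_arm(
  ticks="0 -2 0 0 0 0 0\n0 -4 0 0 0 0 0\n0 -4 0 0 0 0 0\n0 -4 0 0 0 0 0",
)

```text
time_s: 6.25
eef_pos: [0.5867, -0.1218, 0.0211]
eef_rot: [-0.0, -0.131, 0.991, 0.0]
wrist_force: [-0.3, 0.5, -6.2]
opening: 0.269
grasp_force: 60.7
```

```bash
python3 - <<'E'
from h import *
go([.5865,-.118,.0214],1.835)
cv2.imwrite('pics/st2.png',cv2.resize(ctrl.camera('top')[150:240,220:370],None,fx=4,fy=4,interpolation=2))
E
```

```text
shift [-0.0008  0.0037 -0.0003] turn [ 0.0006 -0.0004 -0.0012] at [ 0.5867 -0.1218  0.0211] F [-0.3  0.5 -6.2] t 6.25
```

View pics/st2.png

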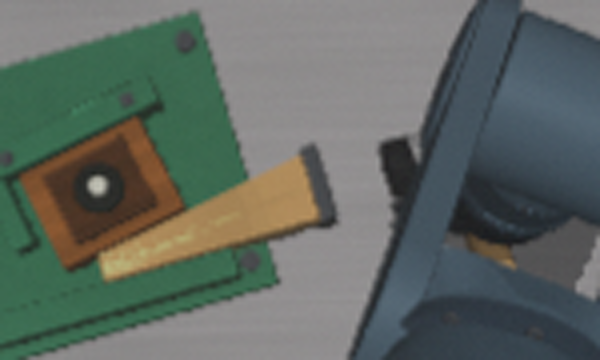

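The cap's face has moved from about (309,193) to (302,196) px, roughly 19 mm, and the mallet is drawn back about 40 mm. Next blow.

Converted, 0.05 m is 5, 0.06 m is 6.

Request:
jog_arm(
  ticks="0 2 0 0 0 0 0\n0 3.5 0 0 0 0 0\n0 5 0 0 0 0 0\n0 6 0 0 0 0 0",
)

```text
time_s: 6.8
eef_pos: [0.5709, -0.0636, 0.0214]
eef_rot: [-0.0, -0.132, 0.991, -0.002]
wrist_force: [-0.1, -10.6, -8.2]
opening: 0.268
grasp_force: 60.3
```

Request:
jog_arm(
  ticks="0 -2 0 0 0 0 0\n0 -3.5 0 0 0 0 0\n0 -3.5 0 0 0 0 0",
)

```text
time_s: 7.18
eef_pos: [0.5813, -0.0989, 0.0217]
eef_rot: [0.001, -0.131, 0.991, -0.0]
wrist_force: [-0.4, -0.3, -5.4]
opening: 0.269
grasp_force: 60.8
```

Request:
jog_arm(
  ticks="0 2 0 0 0 0 0\n0 3.5 0 0 0 0 0\n0 4.4 0 0 0 0 0",
)

```text
time_s: 7.55
eef_pos: [0.5683, -0.0546, 0.0213]
eef_rot: [-0.0, -0.132, 0.991, -0.001]
wrist_force: [0.5, -10.4, -8.3]
opening: 0.27
grasp_force: 60.5
```

```bash
python3 -c "
from h import *
go([.5865,-.118,.0214],1.835)
c=np.array([.608,.15]);o=ctrl.get_obs();h=o['eef_pos'][:2]+.0444*np.array([.965,.261])
print('face y in fixture',(h-c)@[-.261,.965]+.05,'x',(h-c)@[.965,.261])"
```

```text
shift [-0.0009 -0.066   0.    ] turn [-0.0026 -0.0009  0.0015] at [ 0.5683 -0.0546  0.0213] F [  0.5 -10.4  -8.3] t 7.55
face y in fixture -0.13706741112235143 x -0.04730761086987979
```

```bash
cat > st.py <<'E'
from h import *
c=np.array([.608,.15]);o=ctrl.get_obs();h=o['eef_pos'][:2]+.0444*np.array([.965,.261])
print('face y',round((h-c)@[-.261,.965]+.05,4),'axial F',o['wrist_force'][:2]@[-.261,.965],'tilt/turn',(D(1.835).inv()*R.from_quat(np.roll(o['eef_rot'],-1))).as_rotvec().round(3))
E
```

Request:
jog_arm(
  ticks="0 -2 0 0 0 0 0\n0 -3 0 0 0 0 0\n0 -3 0 0 0 0 0",
)

```text
time_s: 7.92
eef_pos: [0.5773, -0.0848, 0.0216]
eef_rot: [0.0, -0.131, 0.991, -0.0]
wrist_force: [-0.3, -1.2, -5.8]
opening: 0.272
grasp_force: 60.9
```

Request:
jog_arm(
  ticks="0 2 0 0 0 0 0\n0 3 0 0 0 0 0\n0 3.6 0 0 0 0 0",
)

```text
time_s: 8.3
eef_pos: [0.5668, -0.0492, 0.0212]
eef_rot: [-0.0, -0.132, 0.991, -0.001]
wrist_force: [-0.7, -10.7, -7.7]
opening: 0.275
grasp_force: 60.5
```

```bash
python3 st.py
```

```text
face y -0.1314 axial F -10.104147225508303 tilt/turn [ 0.003  0.001 -0.001]
```

Request:
jog_arm(
  ticks="0 0 0 0 0 0 0",
)

```text
time_s: 8.43
eef_pos: [0.5668, -0.0487, 0.0212]
eef_rot: [-0.0, -0.132, 0.991, -0.001]
wrist_force: [0.1, -4.4, -6.6]
opening: 0.268
grasp_force: 60.6
```

```bash
python3 st.py
```

```text
face y -0.131 axial F -4.220581185564018 tilt/turn [ 0.001  0.001 -0.001]
```

Request:
jog_arm(
  ticks="0 -2 0 0 0 0 0\n0 -3 0 0 0 0 0\n0 -3 0 0 0 0 0",
  only="time",
)

```text
time_s: 8.8
```

Request:
jog_arm(
  ticks="0 2 0 0 0 0 0\n0 3 0 0 0 0 0\n0 3.3 0 0 0 0 0",
  only="force",
)

```text
wrist_force: [-0.5, -10.0, -7.2]
grasp_force: 60.5
```

```bash
python3 st.py
```

```text
face y -0.1282 axial F -9.499835376194111 tilt/turn [ 0.002  0.001 -0.002]
```

Request:
jog_arm(
  ticks="0 0 0 0 0 0 0",
  only="force",
)

```text
wrist_force: [-0.3, -5.0, -7.2]
grasp_force: 60.6
```

```bash
python3 st.py
```

```text
face y -0.1281 axial F -4.7744135592165495 tilt/turn [ 0.001  0.001 -0.001]
```

Converted, -0.03 m is -3, -0.02 m is -2.

Request:
jog_arm(
  ticks="0 -2 0 0 0 0 0\n0 -3 0 0 0 0 0\n0 -3 0 0 0 0 0",
  only="time",
)

```text
time_s: 9.68
```

Request:
jog_arm(
  ticks="0 2 0 0 0 0 0\n0 3 0 0 0 0 0\n0 3.3 0 0 0 0 0",
  only="force",
)

```text
wrist_force: [-0.5, -16.7, -9.3]
grasp_force: 60.4
```

```bash
python3 st.py
```

```text
face y -0.1259 axial F -15.97305879517438 tilt/turn [ 0.004  0.001 -0.002]
```

Request:
jog_arm(
  ticks="0 0.2 0 0 0 0 0",
  only="force",
)

```text
wrist_force: [-0.6, -21.6, -9.4]
grasp_force: 60.4
```

```bash
python3 st.py
python3 -c "
from h import *
cv2.imwrite('pics/st3.png',cv2.resize(ctrl.camera('top')[150:240,200:330],None,fx=5,fy=5,interpolation=2))"
```

```text
face y -0.1259 axial F -20.725637502048734 tilt/turn [ 0.006  0.001 -0.001]
```

View pics/st3.png

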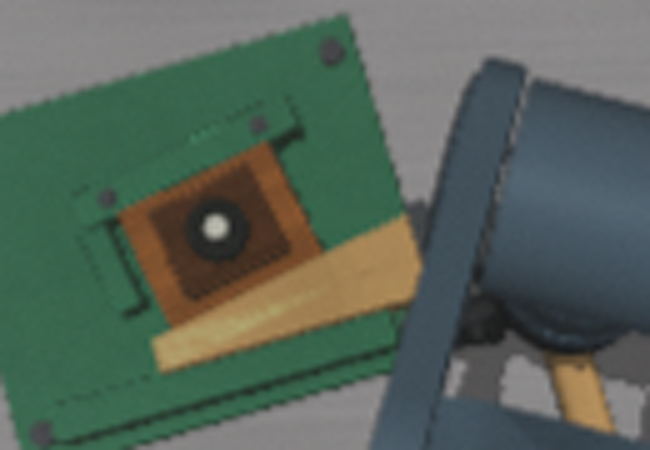

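The block sits flush with the rail, the wedge lies along its face, and force has risen to 20 N without the wedge advancing. I'll do one confirming blow and then draw back.

Converted, -0.03 m is -3, -0.02 m is -2.

Request:
jog_arm(
  ticks="0 -2 0 0 0 0 0\n0 -3 0 0 0 0 0\n0 -3 0 0 0 0 0",
  only="time",
)

```text
time_s: 10.6
```

Request:
jog_arm(
  ticks="0 2 0 0 0 0 0\n0 3 0 0 0 0 0\n0 3.1 0 0 0 0 0\n0 3.1 0 0 0 0 0",
  only="force",
)

```text
wrist_force: [1.4, -19.7, -9.2]
grasp_force: 61.2
```

```bash
python3 st.py
```

```text
face y -0.1254 axial F -19.32143359512968 tilt/turn [ 0.006  0.001 -0.   ]
```

Request:
jog_arm(
  ticks="0 -2 0 0 0 0 0\n0 -6 0 0 0 0 0\n0 -10 0 0 0 0 0\n0 -10 0 0 0 0 0\n0 -10 0 0 0 0 0",
)

```text
time_s: 11.72
eef_pos: [0.5906, -0.1357, 0.021]
eef_rot: [-0.0, -0.132, 0.991, 0.001]
wrist_force: [-0.4, 0.8, -4.4]
opening: 0.269
grasp_force: 62.3
```

```bash
python3 -c "
from h import *
go([.52,-.25,.06],1.55)"
```

```text
shift [ 0.098  -0.0918 -0.0391] turn [ 0.0013 -0.0009  0.2852] at [ 0.5906 -0.1357  0.021 ] F [-0.4  0.8 -4.4] t 11.725
```

Request:
jog_arm(
  ticks="2 -2 -1 0 0 0.07 0\n5 -4.6 -2 0 0 0.14 0\n7.5 -7 -2 0 0 0.21 0\n9.8 -9.2 -1.5 0 0 0.285 0\n9.8 -9.2 -0.5 0 0 0.285 0\n9.8 -9.2 0.3 0 0 0.285 0\n9.8 -9.2 0.8 0 0 0.285 0\n9.8 -9.2 1.15 0 0 0.285 0\n9.8 -9.2 1.3 0 0 0.285 0\n9.8 -9.2 1.3 0 0 0.285 0",
)

```text
time_s: 12.98
eef_pos: [0.5207, -0.2509, 0.0084]
eef_rot: [0.0, 0.01, 1.0, -0.0]
wrist_force: [-0.6, 0.3, -4.8]
opening: 0.268
grasp_force: 62.4
```

Converted, 0.0015 m is 0.15, 0.001 m is 0.1.

Request:
jog_arm(
  ticks="0 0 0.05 0 0 0 0\n0 0 0.1 0 0 0 0\n0 0 0.15 0 0 0 0\n0 0 0.15 0 0 0 0",
)

```text
time_s: 13.48
eef_pos: [0.5206, -0.2512, 0.0074]
eef_rot: [0.0, 0.01, 1.0, -0.0]
wrist_force: [-2.9, 0.3, 1.9]
opening: 0.269
grasp_force: 63.2
```

Contact with the bench: the vertical force went from -4.8 to +1.9 N. I'll open gradually and retreat.

Converted, -0.16 m is -16, -0.11 m is -11.

Request:
jog_arm(
  ticks="0 0 0 0 0 0 0.35\n0 0 0 0 0 0 0.5\n0 0 0 0 0 0 0.7\n0 0 0 0 0 0 0.9\n0 0 0 0 0 0 0.9\n0 0 -2 0 0 0 0.9\n0 0 -6 0 0 0 0.9\n0 0 -11 0 0 0 0.9\n0 0 -16 0 0 0 0.9\n0 0 -16 0 0 0 0.9",
)

```text
time_s: 14.72
eef_pos: [0.5235, -0.2531, 0.1738]
eef_rot: [0.005, 0.01, 1.0, -0.003]
wrist_force: [-0.3, 0.1, 0.2]
opening: 0.905
grasp_force: 0.0
```

Request:
jog_arm(
  ticks="4 -3 -16 0 0 0 0.9\n10 -6 -16 0 0 0 0.9\n15 -10 -16 0 0 0 0.9\n15 -15 -16 0 0 0 0.9\n15 -20 -16 0 0 0 0.9\n15 -20 -16 0 0 0 0.9",
)

```text
time_s: 15.48
eef_pos: [0.3645, -0.4506, 0.3275]
eef_rot: [0.0, 0.012, 1.0, -0.001]
wrist_force: [-0.0, 0.0, -1.0]
opening: 0.899
grasp_force: 0.0
```

```bash
python3 - <<'E'
from h import *
t=ctrl.camera('top')[140:300,170:440];s=ctrl.camera('side')[140:400,180:420]
cv2.imwrite('pics/end.png',np.hstack([cv2.resize(t,(472,280),interpolation=2),cv2.resize(s,(258,280),interpolation=2)]))
E
```

```text
(no output)
```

View pics/end.png

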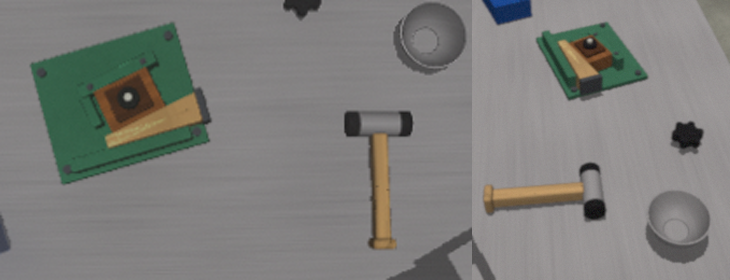

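The mallet lies flat and well clear of the fixture (head at crop (378,123)). The wedge is home with the cap at the plate's edge, the block is flush with the rail, and the bystanders are where they were.

```bash
python3 -c "
from bench import ctrl
print(ctrl.hand_in())"
```

```text
the job is handed in; nothing more can be done
None
```

I tapped the wedge home until it stopped advancing at about 20 N, with the block flush against the stop rail, laid the mallet flat clear of the fixture, and handed the job in; no verdict came back.

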